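Build the next kiln level to suit the pot

TASK

Build the next level on the kiln hearth: stand three posts of one length on the three bare squares of the batt, using the shortest posts that still clear the pot standing there, then lay the openwork kiln shelf gently and level on them, centred and squared over the hearth. Leave both pots, the other posts and everything else on the bench where they are, and never let the shelf or a post knock the pot on the hearth.

Things in the scene. Friction and masses are not known exactly. Their poses are not given: they have to be found in the camera images.
- hearth: fixed hearth of a small top-hat kiln standing on the bench: black angle-iron frame 200 x 200 mm round two cream firebricks, on them a white-washed square batt 186 x 186 mm whose top is 42 mm above the bench; origin at the centre of its underside, x and y square to its edges
- hearth_top (a point): centre of the batt's top face, where the pot stands; axes as hearth
- bare_0 (a point): centre of a brown bare square, 42 x 42 mm, in the batt's white wash at one corner (x -66, y +66 mm from the batt's centre), on the batt's top face: a post's place
- bare_1 (a point): centre of a brown bare square, 42 x 42 mm, in the batt's white wash at the next corner (x -66, y -66 mm), on the batt's top face: a post's place
- bare_2 (a point): centre of a brown bare square, 42 x 42 mm, in the batt's white wash at the middle of the edge across from those corners (x +66, y 0 mm), on the batt's top face: a post's place
- tall_post_0: upright square hollow kiln post of off-white ceramic, 32 x 32 mm and 95 mm tall, square hole 14 mm, about 139 g; origin at the centre of its underside, z up its length, x and y square to its faces. There are three of this length; any of them may go on any bare square
- tall_post_1: upright square hollow kiln post of off-white ceramic, 32 x 32 mm and 95 mm tall, square hole 14 mm, about 139 g; origin at the centre of its underside, z up its length, x and y square to its faces. There are three of this length; any of them may go on any bare square
- tall_post_2: upright square hollow kiln post of off-white ceramic, 32 x 32 mm and 95 mm tall, square hole 14 mm, about 139 g; origin at the centre of its underside, z up its length, x and y square to its faces. There are three of this length; any of them may go on any bare square
- short_post_0: upright square hollow kiln post of off-white ceramic, 32 x 32 mm and 65 mm tall, square hole 14 mm, about 95 g; origin at the centre of its underside, z up its length, x and y square to its faces. There are three of this length; any of them may go on any bare square
- short_post_1: upright square hollow kiln post of off-white ceramic, 32 x 32 mm and 65 mm tall, square hole 14 mm, about 95 g; origin at the centre of its underside, z up its length, x and y square to its faces. There are three of this length; any of them may go on any bare square
- short_post_2: upright square hollow kiln post of off-white ceramic, 32 x 32 mm and 65 mm tall, square hole 14 mm, about 95 g; origin at the centre of its underside, z up its length, x and y square to its faces. There are three of this length; any of them may go on any bare square
- kiln_shelf: openwork kiln shelf of pale grey-brown ceramic, 172 x 172 x 14 mm, 0.5 kg, lying flat on the bench; rim 24 mm wide, a middle bar 16 mm wide along its x axis, two cross ribs 10 mm wide along y at x = -40 and +40 mm. Beside the bar's centre (the balance point) is a window 70 (x) by 54 mm (y) on either side, so the bar can be gripped from above. Origin at the centre of its underside, z up
- tumbler: unglazed terracotta tumbler, 67 mm across and 78 mm tall, origin at the centre of its underside; stands in the middle of the hearth or waits on the round white plaster bat (124 mm across, 42 mm high)
- pinch_pot: unglazed pinch pot, 67 x 69 mm and 43 mm tall, origin at the centre of its underside; stands in the middle of the hearth or waits on the plaster bat, whichever the tumbler does not
- plaster_bat: fixed round white plaster drying bat, 124 mm across and 42 mm high, with the waiting pot on it; not to be touched
- hake_brush: flat hake brush, 175 mm long, lying on the bench, a bystander

How it is judged:
On the way:
1. three posts of the length that suits the pot on the hearth stand upright on the three bare squares (((horizontal distance between tumbler and hearth_top below 0.06 m and ((horizontal distance between tall_post_0 and bare_0 below 0.015 m and angle between tall_post_0's own z axis and vertical below 0.05 rad and z of tall_post_0 in the frame of hearth_top below 0.006 m) or (horizontal distance between tall_post_1 and bare_0 below 0.015 m and angle between tall_post_1's own z axis and vertical below 0.05 rad and z of tall_post_1 in the frame of hearth_top below 0.006 m) or (horizontal distance between tall_post_2 and bare_0 below 0.015 m and angle between tall_post_2's own z axis and vertical below 0.05 rad and z of tall_post_2 in the frame of hearth_top below 0.006 m)) and ((horizontal distance between tall_post_0 and bare_1 below 0.015 m and angle between tall_post_0's own z axis and vertical below 0.05 rad and z of tall_post_0 in the frame of hearth_top below 0.006 m) or (horizontal distance between tall_post_1 and bare_1 below 0.015 m and angle between tall_post_1's own z axis and vertical below 0.05 rad and z of tall_post_1 in the frame of hearth_top below 0.006 m) or (horizontal distance between tall_post_2 and bare_1 below 0.015 m and angle between tall_post_2's own z axis and vertical below 0.05 rad and z of tall_post_2 in the frame of hearth_top below 0.006 m)) and ((horizontal distance between tall_post_0 and bare_2 below 0.015 m and angle between tall_post_0's own z axis and vertical below 0.05 rad and z of tall_post_0 in the frame of hearth_top below 0.006 m) or (horizontal distance between tall_post_1 and bare_2 below 0.015 m and angle between tall_post_1's own z axis and vertical below 0.05 rad and z of tall_post_1 in the frame of hearth_top below 0.006 m) or (horizontal distance between tall_post_2 and bare_2 below 0.015 m and angle between tall_post_2's own z axis and vertical below 0.05 rad and z of tall_post_2 in the frame of hearth_top below 0.006 m)) and distance of each of short_post_0, short_post_1, short_post_2 from where it was at the start of the episode below 0.04 m and angle between each of short_post_0, short_post_1, short_post_2's own z axis and vertical below 0.1 rad) or (horizontal distance between pinch_pot and hearth_top below 0.06 m and ((horizontal distance between short_post_0 and bare_0 below 0.015 m and angle between short_post_0's own z axis and vertical below 0.05 rad and z of short_post_0 in the frame of hearth_top below 0.006 m) or (horizontal distance between short_post_1 and bare_0 below 0.015 m and angle between short_post_1's own z axis and vertical below 0.05 rad and z of short_post_1 in the frame of hearth_top below 0.006 m) or (horizontal distance between short_post_2 and bare_0 below 0.015 m and angle between short_post_2's own z axis and vertical below 0.05 rad and z of short_post_2 in the frame of hearth_top below 0.006 m)) and ((horizontal distance between short_post_0 and bare_1 below 0.015 m and angle between short_post_0's own z axis and vertical below 0.05 rad and z of short_post_0 in the frame of hearth_top below 0.006 m) or (horizontal distance between short_post_1 and bare_1 below 0.015 m and angle between short_post_1's own z axis and vertical below 0.05 rad and z of short_post_1 in the frame of hearth_top below 0.006 m) or (horizontal distance between short_post_2 and bare_1 below 0.015 m and angle between short_post_2's own z axis and vertical below 0.05 rad and z of short_post_2 in the frame of hearth_top below 0.006 m)) and ((horizontal distance between short_post_0 and bare_2 below 0.015 m and angle between short_post_0's own z axis and vertical below 0.05 rad and z of short_post_0 in the frame of hearth_top below 0.006 m) or (horizontal distance between short_post_1 and bare_2 below 0.015 m and angle between short_post_1's own z axis and vertical below 0.05 rad and z of short_post_1 in the frame of hearth_top below 0.006 m) or (horizontal distance between short_post_2 and bare_2 below 0.015 m and angle between short_post_2's own z axis and vertical below 0.05 rad and z of short_post_2 in the frame of hearth_top below 0.006 m)) and distance of each of tall_post_0, tall_post_1, tall_post_2 from where it was at the start of the episode below 0.04 m and angle between each of tall_post_0, tall_post_1, tall_post_2's own z axis and vertical below 0.1 rad))), for 0.2 s.
At the end, for the whole second after the job is handed in: A post of the fitting length (tall: tumbler, short: pinch pot) upright within 15 mm of each bare square's centre; shelf at rest on them (height within 4 mm), level to 0.04 rad, centred to 20 mm, square to 0.14 rad. Other posts (upright) and brush within 40 mm, pots within 12 mm of their start (((horizontal distance between tumbler and hearth_top below 0.06 m and ((horizontal distance between tall_post_0 and bare_0 below 0.015 m and angle between tall_post_0's own z axis and vertical below 0.05 rad and z of tall_post_0 in the frame of hearth_top below 0.006 m) or (horizontal distance between tall_post_1 and bare_0 below 0.015 m and angle between tall_post_1's own z axis and vertical below 0.05 rad and z of tall_post_1 in the frame of hearth_top below 0.006 m) or (horizontal distance between tall_post_2 and bare_0 below 0.015 m and angle between tall_post_2's own z axis and vertical below 0.05 rad and z of tall_post_2 in the frame of hearth_top below 0.006 m)) and ((horizontal distance between tall_post_0 and bare_1 below 0.015 m and angle between tall_post_0's own z axis and vertical below 0.05 rad and z of tall_post_0 in the frame of hearth_top below 0.006 m) or (horizontal distance between tall_post_1 and bare_1 below 0.015 m and angle between tall_post_1's own z axis and vertical below 0.05 rad and z of tall_post_1 in the frame of hearth_top below 0.006 m) or (horizontal distance between tall_post_2 and bare_1 below 0.015 m and angle between tall_post_2's own z axis and vertical below 0.05 rad and z of tall_post_2 in the frame of hearth_top below 0.006 m)) and ((horizontal distance between tall_post_0 and bare_2 below 0.015 m and angle between tall_post_0's own z axis and vertical below 0.05 rad and z of tall_post_0 in the frame of hearth_top below 0.006 m) or (horizontal distance between tall_post_1 and bare_2 below 0.015 m and angle between tall_post_1's own z axis and vertical below 0.05 rad and z of tall_post_1 in the frame of hearth_top below 0.006 m) or (horizontal distance between tall_post_2 and bare_2 below 0.015 m and angle between tall_post_2's own z axis and vertical below 0.05 rad and z of tall_post_2 in the frame of hearth_top below 0.006 m)) and distance of each of short_post_0, short_post_1, short_post_2 from where it was at the start of the episode below 0.04 m and angle between each of short_post_0, short_post_1, short_post_2's own z axis and vertical below 0.1 rad and z of kiln_shelf in the frame of hearth_top between 0.091 and 0.099 m) or (horizontal distance between pinch_pot and hearth_top below 0.06 m and ((horizontal distance between short_post_0 and bare_0 below 0.015 m and angle between short_post_0's own z axis and vertical below 0.05 rad and z of short_post_0 in the frame of hearth_top below 0.006 m) or (horizontal distance between short_post_1 and bare_0 below 0.015 m and angle between short_post_1's own z axis and vertical below 0.05 rad and z of short_post_1 in the frame of hearth_top below 0.006 m) or (horizontal distance between short_post_2 and bare_0 below 0.015 m and angle between short_post_2's own z axis and vertical below 0.05 rad and z of short_post_2 in the frame of hearth_top below 0.006 m)) and ((horizontal distance between short_post_0 and bare_1 below 0.015 m and angle between short_post_0's own z axis and vertical below 0.05 rad and z of short_post_0 in the frame of hearth_top below 0.006 m) or (horizontal distance between short_post_1 and bare_1 below 0.015 m and angle between short_post_1's own z axis and vertical below 0.05 rad and z of short_post_1 in the frame of hearth_top below 0.006 m) or (horizontal distance between short_post_2 and bare_1 below 0.015 m and angle between short_post_2's own z axis and vertical below 0.05 rad and z of short_post_2 in the frame of hearth_top below 0.006 m)) and ((horizontal distance between short_post_0 and bare_2 below 0.015 m and angle between short_post_0's own z axis and vertical below 0.05 rad and z of short_post_0 in the frame of hearth_top below 0.006 m) or (horizontal distance between short_post_1 and bare_2 below 0.015 m and angle between short_post_1's own z axis and vertical below 0.05 rad and z of short_post_1 in the frame of hearth_top below 0.006 m) or (horizontal distance between short_post_2 and bare_2 below 0.015 m and angle between short_post_2's own z axis and vertical below 0.05 rad and z of short_post_2 in the frame of hearth_top below 0.006 m)) and distance of each of tall_post_0, tall_post_1, tall_post_2 from where it was at the start of the episode below 0.04 m and angle between each of tall_post_0, tall_post_1, tall_post_2's own z axis and vertical below 0.1 rad and z of kiln_shelf in the frame of hearth_top between 0.061 and 0.069 m)) and horizontal distance between kiln_shelf and hearth_top below 0.02 m and angle between kiln_shelf's own z axis and vertical below 0.04 rad and (angle between the x axis of kiln_shelf and the x axis of hearth, either way round below 0.14 rad or angle between the x axis of kiln_shelf and the y axis of hearth, either way round below 0.14 rad) and linear speed of kiln_shelf below 0.01 m/s and distance of each of tumbler, pinch_pot from where it was at the start of the episode below 0.012 m and distance of hake_brush from where it was at the start of the episode below 0.04 m); the robot touches nothing.
It fails at once if a pot is tipped or pushed more than 20 mm (distance of any of tumbler, pinch_pot from where it was at the start of the episode above 0.02 m or angle between any of tumbler, pinch_pot's own z axis and vertical above 0.35 rad).
It fails at once if the shelf or a post strikes a pot (more than 3 N) (contact force between any of kiln_shelf, tall_post_0, tall_post_1, tall_post_2, short_post_0, short_post_1, short_post_2 and tumbler above 3 N or contact force between any of kiln_shelf, tall_post_0, tall_post_1, tall_post_2, short_post_0, short_post_1, short_post_2 and pinch_pot above 3 N).
It fails at once if the shelf is dropped or pressed hard on a post (more than 80 N) (contact force between kiln_shelf and tall_post_0 above 80 N or contact force between kiln_shelf and tall_post_1 above 80 N or contact force between kiln_shelf and tall_post_2 above 80 N or contact force between kiln_shelf and short_post_0 above 80 N or contact force between kiln_shelf and short_post_1 above 80 N or contact force between kiln_shelf and short_post_2 above 80 N).
It also fails if it takes over 72 s, if anything falls off the work surface, if the arm or the gripper's body presses on something with over 40 N, if the wrist force passes 120 N, or if a joint passes its speed limit or range.

ROBOT

A 7-joint arm with a two-finger parallel gripper is mounted at the origin on a cart in front of the work surface, level with it; the furniture and walls round the work are solid. World frame = base frame: x ahead of the robot, y to its left, z up, the work surface at z = 0. Lengths are in m, angles in rad, forces in N, time in s.
With the tool pointing down it reaches from about 0.35 to 0.9 m from the base axis. Payload 8.1 kg.
Tool frame: the origin (TCP) lies at the very end of the fingers, on their centre line; the grasp point (between the pads) lies 19 mm behind it; z points along the fingers, y is the line along which they close (so a half turn about z gives the same grasp; the last joint's range is limited). The gripper opens to 92 mm and grips with 3 to 60 N. Pads are 19 mm wide; open, the fingers measure 130 mm over their backs; the gripper's body (75 mm by 190 mm) begins 47 mm behind the grasp point.
Start: joints at [1.027, 0.434, 0.025, 1.573, -0.012, 1.134, -0.075], TCP at [0.267, -0.565, 0.205] pointing down, gripper open.
Joint ranges: [-2.62, 2.62], [-0.44, 2.09], [-1.27, 1.32], [0.08, 2.57], [-1.32, 4.46], [0.12, 2], [-2.74, 2.74]. Speed limits (rad/s): [2.22, 2.22, 3.01, 3.01, 3.14, 3.14, 3.14].

INTERFACE

Orientations are given as a rotation vector (axis times angle).
In Python, from cell import observe, get_image, sign_off, find_in, trace, place_of gives the robot as it stands. The module is installed in compiled form; this text tells all that it offers.
- The arm moves only by the shell command python3 -m handwheel 'ROWS' [OPENING] [FORCE]. ROWS is JSON, a list of rows, each a list of 6 numbers: the shift along the tool's x, y, z each as a share of 0.02 m, from -1 to 1, then the turn, a rotation vector about the tool's x, y, z each as a share of 4 degrees, from -1 to 1. A call has 1 to 8 rows; each row shifts and turns the commanded pose from where the row before left it, along the tool's axes as they then stand; what a row does not reach is not made up. A row lasts 1/12 s, in which the tool goes at most 41.7 mm and 7.16 degrees, less where a joint would pass 70% of its speed; a pose out of reach is approached as far as the arm can. A call with a number of a shift or a turn outside -1 to 1 is refused whole. A call with a gripper value outside its range is refused whole. OPENING is the opening, from 0 (shut) to 1 (fully open), set as the call begins (- or left out, the last holds). The fingers move at their own pace and stop on an object; FORCE is the grip in N (left out, the last holds). Time passes only in rows, so rows that do not move let the fingers close. It gives the time, the measured TCP pose, the force, the opening and the grip force at its end, in the units of the state.
- observe(): the state, without advancing time (a new reading comes with each control period).
- get_image(name): name is "scene" or "top" or "wrist"; returns a dict with "image" (400x640x3 uint8, red, green, blue), "fx", "fy", "cx", "cy" (pixels), "position" and "orientation" of the camera in the world. Camera axes: x right, y down, z forward; pixel columns grow to the right and rows downward; lengths in m; the calibration is good to about 2 mm. A picture is of the moment at which its call begins. There is no depth.
- sign_off(): hands the job in; it is judged then, once.
Trained networks look in the newest picture that a camera, given by its name, has taken for a name from the list of things; names that differ only in an ending like _2 or _b are one class to them, and where a whole thing is asked for, a point or a joint stands for the part that bears it (a point fixed in the world has none). Each returns a list of dicts, best first, with "score" (0 to 1); they miss things now and then, are a little off and sometimes report something else, mostly with a low value. They report only what shows in the picture. A call takes as long as a camera call.
- find_in(label, camera): "rect" ([centre column, centre row, width, height] as shares, 0 to 1, of the picture: columns of its width, rows of its height, round what is visible of it).
- trace(label, camera): "region" (400x640 bool, what is visible of it) and "rect" ([centre column, centre row, width, height] as shares, 0 to 1, of the picture: columns of its width, rows of its height, round what is visible of it).
- place_of(label, camera): "point" ([column, row] as shares, 0 to 1, of the picture: columns of its width, rows of its height: a listed point, or the origin of a listed thing).
The state is a dict: "clock": time; "joints": joint angles; "dq": joint speeds; "joint_efforts": joint torques, N m; "position": TCP position; "ee_rot": TCP orientation; "force": force on the tool from outside, world axes, zero at the start; "ft_torque": the same for the moment, N m; "width": opening from 0.0 (shut) to 1.0 (fully open); "gripper_force": force on a finger pad.
Only numpy, scipy, OpenCV 4.12 (cv2) and the standard library are available. Lean on these libraries where they do the work, as an engineer would, in place of code of your own. Each camera call takes 0.05 s, during which the arm holds its last target. There are 200 camera calls.

## Working session

There is one attempt and no reset: what is moved stays moved. The work goes in short steps, Python scripts to look and compute and a shell command to move; the robot and the scene stay as the last step left them, time stands still between calls to the robot, and variables do not carry over. Pictures are saved under pics/ and viewed, at most 10 in all, crops included, and the job is handed in when it is done.

```bash
mkdir -p pics; cat > h.py <<'E'
import numpy as np, cv2, json
from cell import observe, get_image, find_in, trace, place_of
from scipy.spatial.transform import Rotation as R
def rot(o):
    o=np.array(o,float)
    if o.shape==(3,3): return o
    return R.from_rotvec(o).as_matrix() if o.size==3 else R.from_quat(o).as_matrix()
def ray(c,u,v):
    d=rot(c['orientation'])@np.array([(u-c['cx'])/c['fx'],(v-c['cy'])/c['fy'],1.])
    return np.array(c['position'],float),d
def at_z(c,u,v,z):
    p,d=ray(c,u,v); return p+d*(z-p[2])/d[2]
def proj(c,P):
    q=rot(c['orientation']).T@(np.array(P)-np.array(c['position']))
    return np.array([c['fx']*q[0]/q[2]+c['cx'],c['fy']*q[1]/q[2]+c['cy']])
def tri(rs):
    A=np.zeros((3,3));b=np.zeros(3)
    for p,d in rs:
        d=d/np.linalg.norm(d);M=np.eye(3)-np.outer(d,d);A+=M;b+=M@p
    return np.linalg.solve(A,b)
E
python3 - <<'E'
from h import *
print(observe())
for n in ["scene","top"]:
    c=get_image(n); cv2.imwrite(f"pics/{n}0.png",c['image'][:,:,::-1])
    print(n,{k:v for k,v in c.items() if k!='image'})
    for l in ["hearth_top","bare_0","bare_1","bare_2","tall_post_0","short_post_0","kiln_shelf","tumbler","pinch_pot","plaster_bat","hake_brush"]:
        for r in place_of(l,n):
            if r['score']>.3:
                u,v=r['point'][0]*640,r['point'][1]*400
                z=.042 if ('bare' in l or l in('hearth_top','tumbler','pinch_pot')) else 0
                print(l,round(r['score'],2),int(u),int(v),at_z(c,u,v,z).round(3))
E
```

```text
{'clock': 0.0, 'joints': array([ 1.02737984,  0.43520267,  0.02499098,  1.57410954, -0.01158539,
        1.13400709, -0.07511273]), 'dq': array([-2.06226677e-03, -1.18548033e-03, -5.92604744e-04, -7.85069249e-05,
        3.65953874e-04, -5.38789701e-05,  3.83010471e-04]), 'joint_efforts': array([-7.46483074e-04, -6.67850590e+01,  9.84435976e-01, -3.14455390e+01,
       -6.07662974e-02,  4.31818224e-02,  1.61018788e-04]), 'position': array([ 0.26636679, -0.5647826 ,  0.20395303]), 'ee_rot': array([-3.06416061e+00, -6.86370086e-01,  7.90921846e-04]), 'force': array([-0.06434966,  0.9601345 , -0.74032394]), 'ft_torque': array([ 0.04582159, -0.00430092, -0.02639648]), 'gripper_force': 0.0, 'width': 0.9985837005922484}
scene {'fx': 426.91793587630247, 'fy': 426.91793587630247, 'cx': 321.4520593262232, 'cy': 196.97563305410898, 'position': array([-0.24739419, -0.87186202,  0.50056599]), 'orientation': array([-1.83255322,  0.94660812, -0.59901939])}
hearth_top 0.92 273 189 [ 0.51  -0.178  0.042]
bare_0 0.9 292 195 [ 0.514 -0.239  0.042]
bare_0 0.82 236 188 [ 0.461 -0.093  0.042]
bare_0 0.74
[... 1546 characters left out ...]
0.042]
bare_1 0.44 286 191 [ 0.521 -0.313  0.042]
bare_2 0.84 250 187 [ 0.53  -0.233  0.042]
bare_2 0.61 192 156 [ 0.597 -0.103  0.042]
bare_2 0.44 286 191 [ 0.521 -0.313  0.042]
tall_post_0 0.86 291 148 [ 0.627 -0.319  0.   ]
tall_post_0 0.61 328 193 [ 0.522 -0.406  0.   ]
tall_post_0 0.56 194 159 [ 0.598 -0.095  0.   ]
short_post_0 0.71 257 126 [ 0.678 -0.241  0.   ]
short_post_0 0.63 312 166 [ 0.584 -0.37   0.   ]
short_post_0 0.5 358 225 [ 0.451 -0.477  0.   ]
kiln_shelf 0.76 316 261 [ 0.368 -0.38   0.   ]
tumbler 0.81 390 154 [ 0.607 -0.542  0.042]
pinch_pot 0.76 225 184 [ 0.535 -0.177  0.042]
plaster_bat 0.74 384 161 [ 0.6   -0.537  0.   ]
hake_brush 0.96 421 240 [ 0.417 -0.62   0.   ]
```

View pics/scene0.png

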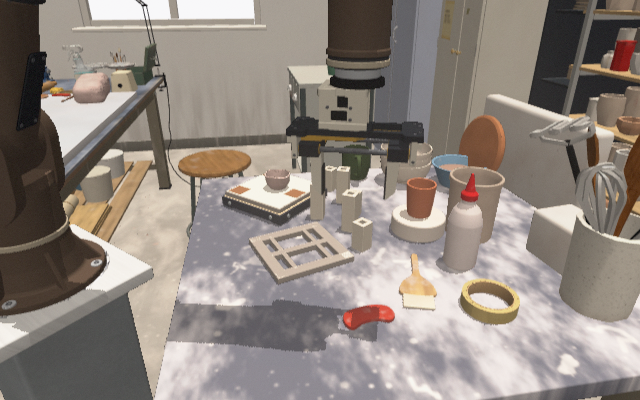

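View pics/top0.png

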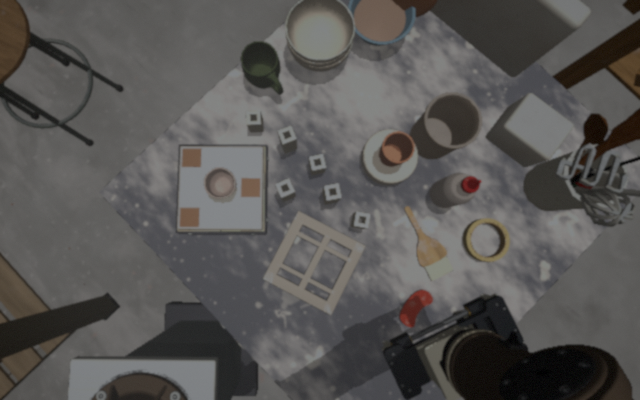

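The pinch pot is on the hearth (scene 278,179; top 221,183), so the short posts are needed. The bare squares are at top (192,157), (190,217) and (250,187). The short posts appear to be at (255,122), (317,165) and (361,221). The shelf is at (315,262).

```bash
cat >> h.py <<'E'
def yaw(): 
    x=rot(observe()['ee_rot'])[:,0]; return np.arctan2(x[1],x[0])
def go(p,ps=None):
    "tool-frame shift in units of 20 mm and yaw change in units of 4 deg (about tool z) to TCP target p, world yaw ps (deg)"
    o=observe(); M=rot(o['ee_rot']); d=M.T@(np.array(p)-o['position'])/.02
    t=0 if ps is None else -((ps-np.degrees(yaw())+90)%180-90)/4
    return 'shift',d.round(2),'turn',round(t,2)
def bares(c,z=.042):
    h=cv2.cvtColor(c['image'],cv2.COLOR_RGB2HSV)
    m=((h[...,0]>4)&(h[...,0]<20)&(h[...,1]>80)&(h[...,2]>90)).astype('uint8')
    out=[]
    for k in cv2.findContours(m,0,2)[0]:
        if cv2.contourArea(k)>120:
            r=cv2.minAreaRect(k); out.append((tuple(np.round(r[0],1)),tuple(np.round(r[1],1)),at_z(c,*r[0],z).round(4)))
    return out
E
python3 - <<'E'
from h import *
t=get_image('top')
for b in bares(t): print(b)
s=get_image('scene')
# match posts : trace in both
for l in ["short_post_0","tall_post_0"]:
  for n,c in (("top",t),("scene",s)):
    for r in trace(l,n):
        ys,xs=np.nonzero(r['region']); print(l,n,round(r['score'],2),len(xs),xs.min(),xs.max(),ys.min(),ys.max())
r=trace("kiln_shelf","top")[0]; k=max(cv2.findContours(r['region'].astype('uint8'),0,2)[0],key=cv2.contourArea)
q=cv2.boxPoints(cv2.minAreaRect(k)); P=np.array([at_z(t,*x,.014) for x in q]); print(P.round(4),P.mean(0),np.linalg.norm(np.diff(P,axis=0),axis=1))
print(np.degrees(yaw()), rot(observe()['ee_rot']).round(3))
cr=t['image'][95:325,165:395][:,:,::-1]; cv2.imwrite('pics/crop1.png',cv2.resize(cr,None,fx=2.6,fy=2.6,interpolation=3))
E
```

```text
((np.float64(426.5), np.float64(245.7)), (np.float64(34.7), np.float64(27.0)), array([ 0.4064, -0.6185,  0.042 ]))
((np.float64(189.0), np.float64(217.0)), (np.float64(16.0), np.float64(16.0)), array([ 0.4623, -0.1011,  0.042 ]))
((np.float64(250.5), np.float64(187.0)), (np.float64(15.0), np.float64(16.0)), array([ 0.5299, -0.233 ,  0.042 ]))
((np.float64(191.0), np.float64(157.5)), (np.float64(15.0), np.float64(16.0)), array([ 0.5941, -0.0997,  0.042 ]))
((np.float64(397.9), np.float64(147.2)), (np.float64(30.4), np.float64(30.9)), array([ 0.6238, -0.559 ,  0.042 ]))
short_post_0 top 0.82 315 307 325 155 174
short_post_0 top 0.8 244 351 368 211 228
short_post_0 top 0.58 313 246 262 110 131
short_post_0 scene 0.67 248 326 336 165 190
short_post_0 scene 0.65 624 352 372 217 251
tall_post_0 top 0.78 290 323 340 183 203
tall_post_0 top 0.58 375 277 296 126 152
tall_post_0 scene 0.95 439 310 324 183 219
tall_post_0 scene 0.91 689 340 359 189 232
tall_post_0 scene 0.66 387 336 349 166 201
[[ 0.329  -0.2584  0.014 ]
 [ 0.4847 -0.3354  0.014 ]
 [ 0.4061 -0.4928  0.014 ]
 [ 0.2533 -0.4133  0.014 ]] [ 0.36826837 -0.37495659  0.014     ] [0.17366073 0.17591405 0.17227537]
25.24842573443218 [[ 0.904  0.427  0.   ]
 [ 0.427 -0.904 -0.   ]
 [-0.     0.    -1.   ]]
```

View pics/crop1.png

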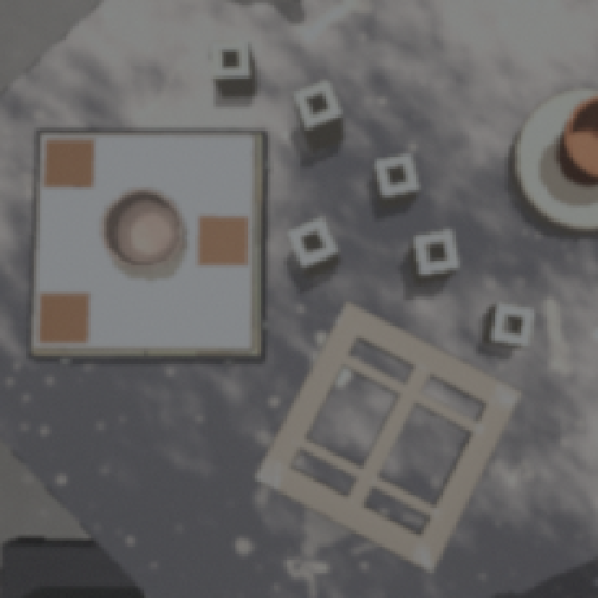

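```bash
cat >> h.py <<'E'
def go(p,ps=None,n=None):
    "per-row values for n rows, constant tool-frame shift with simultaneous turn"
    o=observe(); y0=yaw(); dy=0 if ps is None else np.radians((ps-np.degrees(y0)+180)%360-180)
    d=np.array(p)-o['position']; m=y0+dy/2; c,s=np.cos(m),np.sin(m)
    v=np.array([c*d[0]+s*d[1],s*d[0]-c*d[1],-d[2]])/.02/np.sinc(dy/2/np.pi); t=-np.degrees(dy)/4
    k=n or int(np.ceil(max(abs(v).max(),abs(t)))); print('rows',k,'each',(v/k).round(3),'turn',round(t/k,3))
E
python3 - <<'E'
from h import *
t=get_image('top')
for n,u,v in (('A',253.8,117.8),('B',317.7,161.8),('C',362.7,220)): print(n,at_z(t,u,v,.065))
go([.452,-.477,.20],79)
E
```

```text
A [ 0.67937571 -0.23912287  0.065     ]
B [ 0.58368422 -0.37956504  0.065     ]
C [ 0.45921312 -0.4764493   0.065     ]
rows 14 each [0.68  0.341 0.018] turn -0.96
```

```bash
python3 -m handwheel '[[0.7,0.35,0,0,0,-0.96],[0.7,0.35,0,0,0,-0.96],[0.7,0.35,0,0,0,-0.96],[0.7,0.35,0,0,0,-0.96],[0.7,0.35,0,0,0,-0.96],[0.7,0.35,0,0,0,-0.96],[0.7,0.35,0,0,0,-0.96]]' 0.6 20; python3 -m handwheel '[[0.7,0.35,0,0,0,-0.96],[0.7,0.35,0,0,0,-0.96],[0.7,0.35,0,0,0,-0.96],[0.7,0.35,0,0,0,-0.96],[0.7,0.35,0,0,0,-0.96],[0.7,0.35,0,0,0,-0.96],[0.7,0.35,0,0,0,-0.96]]'
python3 - <<'E'
from h import *
o=observe(); print(o['position'],np.degrees(yaw()),o['clock'])
c=get_image('wrist'); cv2.imwrite('pics/w1.png',c['image'][:,:,::-1]); print(c['position'],rot(c['orientation']).round(3),c['fx'])
for l in ('short_post_0','tall_post_0'):
  for r in place_of(l,'wrist'): print(l,r['score'],at_z(c,r['point'][0]*640,r['point'][1]*400,0))
E
```

```text
clock: 2.18
position: [0.3742, -0.546, 0.2047]
ee_rot: [2.82, 1.385, -0.0]
force: [0.1, 0.4, -0.9]
width: 0.609
gripper_force: 0.0
clock: 2.77
position: [0.4607, -0.4801, 0.2046]
ee_rot: [2.421, 2.002, -0.0]
force: [0.2, -0.2, 0.6]
width: 0.6
gripper_force: 0.0
[ 0.46073037 -0.48012822  0.20461712] 79.19385827286442 2.7667
[ 0.47431571 -0.40774833  0.38509998] [[ 0.982 -0.181 -0.051]
 [-0.188 -0.946 -0.264]
 [-0.     0.269 -0.963]] 301.8138251037257
short_post_0 0.74 [ 0.5825196  -0.37415569  0.        ]
short_post_0 0.62 [ 0.46014585 -0.47412397  0.        ]
tall_post_0 0.79 [ 0.51681696 -0.40750095  0.        ]
tall_post_0 0.74 [ 0.52416413 -0.30780889  0.        ]
tall_post_0 0.34 [ 0.45857057 -0.47270928  0.        ]
```

View pics/w1.png

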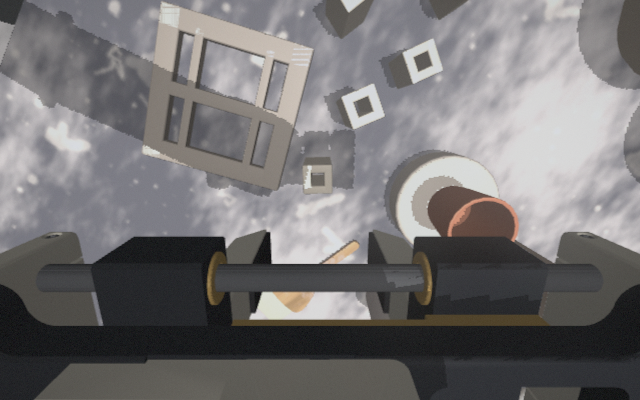

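Wrist view: C's top is at (318,180), square with the picture, so the yaw is right. B is at (417,61), a tall post at (362,106), and the shelf at (229,95).

```bash
python3 - <<'E'
from h import *
c=get_image('wrist'); t=get_image('top')
g=cv2.cvtColor(c['image'],cv2.COLOR_RGB2GRAY)
for n,w,tp in (('C',(318,180),(362.7,220)),('B',(417,61),(317.7,161.8)),('tall',(362,106),(332.3,191.5))):
    print(n,tri([ray(c,*w),ray(t,*tp)]).round(4),at_z(c,*w,.065).round(4))
a=at_z(c,441,71,.065)-at_z(c,411,83,.065); print('B yaw',np.degrees(np.arctan2(a[1],a[0])))
P=at_z(c,318,180,.065)
go([P[0],P[1],.034],79)
E
```

```text
C [ 0.4601 -0.4793  0.0404] [ 0.4607 -0.4735  0.065 ]
B [ 0.5818 -0.3774  0.0622] [ 0.5783 -0.3755  0.065 ]
tall [ 0.5115 -0.4071  0.1246] [ 0.5192 -0.4069  0.065 ]
B yaw 10.196798643659863
rows 9 each [ 0.046 -0.     0.948] turn -0.004
```

```bash
python3 -m handwheel '[[0.04,0,1,0,0,0],[0.04,0,1,0,0,0],[0.04,0,1,0,0,0],[0.04,0,1,0,0,0],[0.04,0,1,0,0,0],[0.04,0,1,0,0,0],[0.04,0,1,0,0,0],[0,0,0.75,0,0,0]]'; python3 -m handwheel '[[0,0,0.75,0,0,0],[0,0,0,0,0,0],[0,0,0,0,0,0]]'; python3 -m handwheel '[[0,0,0,0,0,0],[0,0,0,0,0,0],[0,0,0,0,0,0],[0,0,0,0,0,0]]' 0.1 20
```

```text
clock: 3.68
position: [0.4593, -0.476, 0.048]
ee_rot: [-2.427, -1.993, 0.002]
force: [-0.2, 1.1, 0.1]
width: 0.6
gripper_force: 0.0
clock: 3.93
position: [0.4597, -0.4759, 0.0342]
ee_rot: [-2.425, -1.995, 0.002]
force: [0.1, -0.1, -0.1]
width: 0.598
gripper_force: 0.0
clock: 4.27
position: [0.4615, -0.4755, 0.0357]
ee_rot: [2.423, 1.997, 0.0]
force: [0.2, -0.1, 0.7]
width: 0.354
gripper_force: 0.2
```

```bash
python3 -m handwheel '[[0,0,0,0,0,0],[0,0,0,0,0,0],[0,0,-0.5,0,0,0],[0,0,-1,0,0,0],[0,0,-1,0,0,0],[0,0,-1,0,0,0],[0,0,-1,0,0,0],[0,0,-1,0,0,0]]' 0.1 25; python3 -m handwheel '[[0,0,-0.8,0,0,0],[0,0,0,0,0,0]]'; python3 - <<'E'
from h import *
c=get_image('wrist')
for r in trace('short_post_0','wrist'): print(r['score'],np.array(r['rect'])*[640,400,640,400])
w=get_image('wrist'); 
t=get_image('top')
for l in ('bare_0',):
  for n,q in(('top',t),('wrist',w)):
    for r in place_of(l,n): print(n,round(r['score'],2),at_z(q,r['point'][0]*640,r['point'][1]*400,.042).round(4))
go([.530,-.233,.161],90)
E
```

```text
clock: 4.93
position: [0.4611, -0.4748, 0.1462]
ee_rot: [-2.424, -1.999, -0.0]
force: [0.1, 0.0, -0.8]
width: 0.345
gripper_force: 24.9
clock: 5.1
position: [0.4629, -0.4762, 0.1651]
ee_rot: [2.419, 1.995, 0.002]
force: [0.5, -0.4, -0.9]
width: 0.345
gripper_force: 24.9
0.86 [319.424 228.     59.2    71.2  ]
0.85 [424.768  58.44   65.088  59.92 ]
0.37 [215.68 102.92 190.72 205.8 ]
top 0.96 [ 0.5962 -0.1036  0.042 ]
top 0.87 [ 0.4646 -0.1014  0.042 ]
wrist 0.46 [ 0.4564 -0.4999  0.042 ]
rows 13 each [ 0.952  0.177 -0.006] turn -0.211
```

```bash
python3 -m handwheel '[[0.95,0.18,0,0,0,-0.21],[0.95,0.18,0,0,0,-0.21],[0.95,0.18,0,0,0,-0.21],[0.95,0.18,0,0,0,-0.21],[0.95,0.18,0,0,0,-0.21],[0.95,0.18,0,0,0,-0.21],[0.95,0.18,0,0,0,-0.21]]'; python3 -m handwheel '[[0.95,0.18,0,0,0,-0.21],[0.95,0.18,0,0,0,-0.21],[0.95,0.18,0,0,0,-0.21],[0.95,0.18,0,0,0,-0.21],[0.95,0.18,0,0,0,-0.21],[0.95,0.18,0,0,0,-0.21],[0,0,0,0,0,0]]'
python3 - <<'E'
from h import *
o=observe(); print(o['position'],np.degrees(yaw()))
c=get_image('wrist'); cv2.imwrite('pics/w2.png',c['image'][:,:,::-1])
for b in bares(c): print(b)
E
```

```text
clock: 5.98
position: [0.5064, -0.3449, 0.1608]
ee_rot: [2.316, 2.123, 0.0]
force: [0.4, 0.0, -0.3]
width: 0.343
gripper_force: 24.9
clock: 6.57
position: [0.5347, -0.2286, 0.161]
ee_rot: [-2.214, -2.227, -0.004]
force: [0.4, 1.3, -0.0]
width: 0.343
gripper_force: 24.9
[ 0.53474788 -0.22855047  0.16096948] 90.33233753646878
((np.float64(312.7), np.float64(182.8)), (np.float64(22.0), np.float64(38.9)), array([ 0.5283, -0.221 ,  0.042 ]))
((np.float64(387.0), np.float64(44.2)), (np.float64(41.3), np.float64(39.5)), array([ 0.5953, -0.0928,  0.042 ]))
((np.float64(238.6), np.float64(50.0)), (np.float64(50.2), np.float64(45.4)), array([ 0.4611, -0.0983,  0.042 ]))
```

View pics/w2.png

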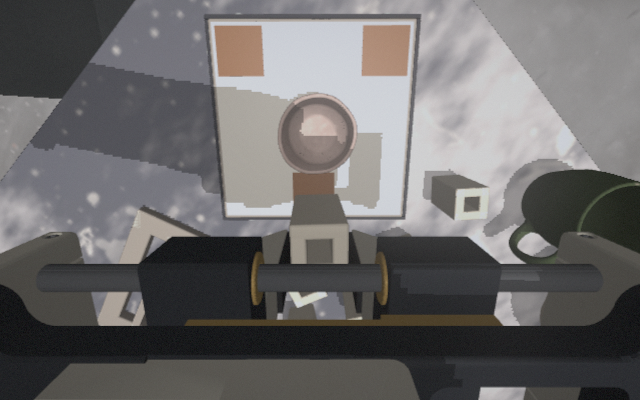

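```bash
python3 -m handwheel '[[-0.2,-0.25,0.5,0,0,0],[0,0,1,0,0,0],[0,0,0.5,0,0,0],[0,0,0,0,0,0]]'; python3 - <<'E'
from h import *
c=get_image('wrist');t=get_image('top')
print(tri([ray(c,*bares(c)[-1][0]),ray(t,189,217)]),[b for b in bares(c)])
P=[]
for i in range(1): print(observe()['position'])
go([.529,-.2325,.0785])
E
```

```text
clock: 6.95
position: [0.5257, -0.2393, 0.1178]
ee_rot: [-2.222, -2.215, 0.004]
force: [0.5, 0.3, -1.1]
width: 0.347
gripper_force: 24.9
[ 0.46208603 -0.10166877  0.0452551 ] [((np.float64(322.8), np.float64(191.2)), (np.float64(47.7), np.float64(41.4)), array([ 0.5285, -0.2298,  0.042 ])), ((np.float64(410.5), np.float64(25.5)), (np.float64(51.0), np.float64(55.0)), array([ 0.595 , -0.1004,  0.042 ])), ((np.float64(234.4), np.float64(26.5)), (np.float64(54.4), np.float64(55.8)), array([ 0.4612, -0.1005,  0.042 ]))]
[ 0.5276315  -0.23914571  0.12026377]
rows 3 each [0.111 0.023 0.696] turn -0.0
```

```bash
python3 -m handwheel '[[0.15,0.02,0.6,0,0,0],[0.15,0,0.6,0,0,0],[0,0,0.4,0,0,0],[0,0,0.2,0,0,0],[0,0,0,0,0,0]]'; python3 - <<'E'
from h import *
for i in range(4): get_image('top'); o=observe(); print(o['position'].round(4),o['force'].round(1))
go([.5285,-.2325,.0775])
E
```

```text
clock: 7.47
position: [0.5283, -0.2328, 0.0843]
ee_rot: [-2.223, -2.219, 0.001]
force: [-0.1, 0.7, -0.6]
width: 0.346
gripper_force: 24.9
[ 0.5287 -0.233   0.0849] [-0.1  0.4 -0.6]
[ 0.529  -0.233   0.0852] [ 0.3  0.3 -1.7]
[ 0.5291 -0.233   0.0854] [ 0.6 -0.2 -1.6]
[ 0.5291 -0.233   0.0854] [ 0.2 -0.3 -0.5]
rows 1 each [ 0.024 -0.03   0.396] turn -0.0
```

```bash
python3 -m handwheel '[[0,0,0.2,0,0,0],[0,0,0.12,0,0,0],[0,0,0.07,0,0,0],[0,0,0,0,0,0],[0,0,0,0,0,0]]'; python3 -c "
from h import *
get_image('top');o=observe();print(o['position'],o['force'])"
```

```text
clock: 8.08
position: [0.5287, -0.2328, 0.0775]
ee_rot: [2.222, 2.22, -0.0]
force: [-2.1, 0.5, 6.5]
width: 0.345
gripper_force: 24.9
[ 0.52875585 -0.23277963  0.07751218] [-1.9477509   0.02590004  6.3925025 ]
```

```bash
python3 -m handwheel '[[0,0,0,0,0,0],[0,0,0,0,0,0],[0,0,0,0,0,0],[0,0,-0.5,0,0,0],[0,0,-1,0,0,0],[0,0,-1,0,0,0],[0,0,-1,0,0,0],[0,0,-0.7,0,0,0]]' 0.6; python3 - <<'E'
from h import *
o=observe();print(o['position'])
t=get_image('top'); g=t['image']
go([.581,-.377,.165],10)
E
```

```text
clock: 8.8
position: [0.5294, -0.2327, 0.1635]
ee_rot: [2.221, 2.219, 0.002]
force: [0.5, 0.2, -0.6]
width: 0.601
gripper_force: 0.0
[ 0.5293554  -0.23265602  0.16347025]
rows 20 each [-0.211  0.356  0.002] turn 0.999
```

```bash
python3 -m handwheel '[[-0.21,0.36,0,0,0,1],[-0.21,0.36,0,0,0,1],[-0.21,0.36,0,0,0,1],[-0.21,0.36,0,0,0,1],[-0.21,0.36,0,0,0,1],[-0.21,0.36,0,0,0,1],[-0.21,0.36,0,0,0,1]]'; python3 -m handwheel '[[-0.21,0.36,0,0,0,1],[-0.21,0.36,0,0,0,1],[-0.21,0.36,0,0,0,1],[-0.21,0.36,0,0,0,1],[-0.21,0.36,0,0,0,1],[-0.21,0.36,0,0,0,1],[-0.21,0.36,0,0,0,1]]';python3 -m handwheel '[[-0.21,0.36,0,0,0,1],[-0.21,0.36,0,0,0,1],[-0.21,0.36,0,0,0,1],[-0.21,0.36,0,0,0,1],[-0.21,0.36,0,0,0,1],[-0.21,0.36,0,0,0,1],[0,0,0,0,0,0]]'
python3 - <<'E'
from h import *
o=observe(); print(o['position'],np.degrees(yaw()))
c=get_image('wrist'); cv2.imwrite('pics/w3.png',c['image'][:,:,::-1])
t=get_image('top'); cv2.imwrite('pics/t3.png',t['image'][:,:,::-1])
E
```

```text
clock: 9.43
position: [0.5717, -0.2715, 0.1611]
ee_rot: [-2.696, -1.612, -0.0]
force: [-0.1, 0.0, 0.5]
width: 0.599
gripper_force: 0.0
clock: 10.02
position: [0.591, -0.326, 0.161]
ee_rot: [-3.006, -0.912, -0.0]
force: [0.2, 1.0, -0.1]
width: 0.601
gripper_force: 0.0
clock: 10.6
position: [0.5844, -0.3773, 0.161]
ee_rot: [3.129, 0.263, -0.001]
force: [0.2, -1.0, -0.3]
width: 0.602
gripper_force: 0.0
[ 0.58435396 -0.37729248  0.16096371] 9.622992810900218
```

View pics/w3.png

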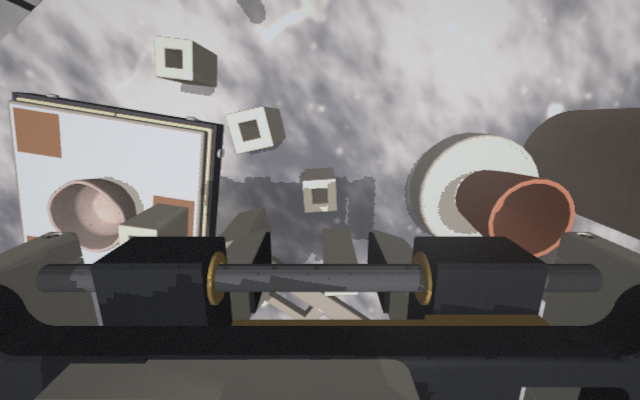

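B's top is at (320,195), square with the picture; A's hole is at (174,60). The placed post at (155,225) stands on its square.

```bash
python3 - <<'E'
from h import *
c=get_image('wrist')
P=at_z(c,320,195.5,.065); print('B',P,'A',at_z(c,174,59,.065)); a=at_z(c,190,41,.065)-at_z(c,157,37,.065); print(np.degrees(np.arctan2(a[1],a[0]))+90)
go([P[0],P[1],.034])
E
```

```text
B [ 0.58426334 -0.37489055  0.065     ] A [ 0.67992156 -0.23310005  0.065     ]
3.6726650669240826
rows 7 each [-0.01   0.001  0.907] turn -0.0
```

```bash
python3 -m handwheel '[[0,0,0.9,0,0,0],[0,0,1,0,0,0],[0,0,1,0,0,0],[0,0,1,0,0,0],[0,0,1,0,0,0],[0,0,0.8,0,0,0],[0,0,0.65,0,0,0],[0,0,0,0,0,0]]'; python3 -m handwheel '[[0,0,0,0,0,0],[0,0,0,0,0,0]]';python3 -m handwheel '[[0,0,0,0,0,0],[0,0,0,0,0,0],[0,0,0,0,0,0],[0,0,0,0,0,0],[0,0,0,0,0,0],[0,0,0,0,0,0]]' 0.1 25; python3 -m handwheel '[[0,0,-0.5,0,0,0],[0,0,-1,0,0,0],[0,0,-1,0,0,0],[0,0,-1,0,0,0],[0,0,-1,0,0,0],[0,0,-1,0,0,0],[0,0,-1,0,0,0],[0,0,0,0,0,0]]'
python3 - <<'E'
from h import *
get_image('top'); print(observe()['position'])
go([.461,-.1005,.163],0)
E
```

```text
clock: 11.42
position: [0.584, -0.3734, 0.031]
ee_rot: [-3.126, -0.275, 0.005]
force: [-1.0, 0.6, 0.1]
width: 0.603
gripper_force: 0.0
clock: 11.58
position: [0.5862, -0.3754, 0.0351]
ee_rot: [3.129, 0.273, 0.002]
force: [-0.0, -0.7, 1.2]
width: 0.6
gripper_force: 0.0
clock: 12.08
position: [0.5857, -0.3756, 0.0345]
ee_rot: [3.129, 0.272, 0.001]
force: [-0.2, -0.3, 2.8]
width: 0.348
gripper_force: 24.8
clock: 12.75
position: [0.5872, -0.3764, 0.1691]
ee_rot: [3.126, 0.271, 0.009]
force: [0.6, -0.1, -0.2]
width: 0.349
gripper_force: 24.8
[ 0.58653759 -0.37594058  0.1668153 ]
rows 15 each [-0.338 -0.952  0.013] turn 0.166
```

```bash
python3 -m handwheel '[[-0.34,-0.95,0,0,0,0.17],[-0.34,-0.95,0,0,0,0.17],[-0.34,-0.95,0,0,0,0.17],[-0.34,-0.95,0,0,0,0.17],[-0.34,-0.95,0,0,0,0.17],[-0.34,-0.95,0,0,0,0.17],[-0.34,-0.95,0,0,0,0.17],[-0.34,-0.95,0,0,0,0.17]]'; python3 -m handwheel '[[-0.34,-0.95,0,0,0,0.17],[-0.34,-0.95,0,0,0,0.17],[-0.34,-0.95,0,0,0,0.17],[-0.34,-0.95,0,0,0,0.17],[-0.34,-0.95,0,0,0,0.17],[-0.34,-0.95,0,0,0,0.17],[-0.34,-0.95,0,0,0,0.17],[0,0,0,0,0,0]]';python3 -m handwheel '[[0,0,0,0,0,0],[0,0,0,0,0,0]]'
python3 - <<'E'
from h import *
for b in bares(get_image('wrist')): print(b)
print(observe()['position'])
go([.461,-.1005,.084])
E
```

```text
clock: 13.47
position: [0.5101, -0.2306, 0.163]
ee_rot: [-3.139, -0.122, 0.003]
force: [0.4, 0.1, -1.0]
width: 0.35
gripper_force: 24.8
clock: 14.13
position: [0.4561, -0.097, 0.1631]
ee_rot: [-3.14, 0.002, 0.004]
force: [-1.4, 1.2, -0.5]
width: 0.348
gripper_force: 24.8
clock: 14.3
position: [0.458, -0.1014, 0.1636]
ee_rot: [3.141, -0.007, -0.001]
force: [-0.4, -0.9, -2.5]
width: 0.35
gripper_force: 24.8
((np.float64(317.5), np.float64(182.5)), (np.float64(35.0), np.float64(39.0)), array([ 0.4637, -0.0986,  0.042 ]))
((np.float64(315.9), np.float64(32.8)), (np.float64(33.1), np.float64(44.7)), array([ 0.6015, -0.098 ,  0.042 ]))
[ 0.45814904 -0.10175961  0.16362531]
rows 4 each [ 0.036 -0.016  0.995] turn -0.0
```

```bash
python3 -m handwheel '[[0.1,-0.06,0.8,0,0,0],[0.1,0,1,0,0,0],[0,0,1,0,0,0],[0,0,0.7,0,0,0],[0,0,0.3,0,0,0],[0,0,0,0,0,0],[0,0,0,0,0,0]]'; python3 -c "
from h import *
get_image('top');o=observe();print(o['position'],o['force']);go([.462,-.1005,.0775])"
```

```text
clock: 14.93
position: [0.4624, -0.1004, 0.0881]
ee_rot: [3.141, -0.009, -0.001]
force: [-0.1, -1.0, -0.9]
width: 0.344
gripper_force: 24.8
[ 0.46282494 -0.10028216  0.08854092] [ 0.55547786 -0.2475399  -0.90416831]
rows 1 each [-0.041  0.011  0.552] turn -0.0
```

```bash
python3 -m handwheel '[[0,0,0.2,0,0,0],[0,0,0.2,0,0,0],[0,0,0.1,0,0,0],[0,0,0.08,0,0,0],[0,0,0,0,0,0],[0,0,0,0,0,0]]'; python3 -c "
from h import *
get_image('top');o=observe();print(o['position'],o['force'])"
```

```text
clock: 15.48
position: [0.4623, -0.0998, 0.0764]
ee_rot: [3.142, -0.007, 0.0]
force: [-0.2, 0.6, -0.6]
width: 0.349
gripper_force: 24.8
[ 0.46227238 -0.09981729  0.07640395] [-0.83799093  0.46369836 -0.54904398]
```

One more millimetre, then release and go to A.

```bash
python3 -m handwheel '[[0,0,0.06,0,0,0],[0,0,0.04,0,0,0],[0,0,0,0,0,0]]';python3 -m handwheel '[[0,0,0,0,0,0],[0,0,0,0,0,0],[0,0,0,0,0,0],[0,0,-0.5,0,0,0],[0,0,-1,0,0,0],[0,0,-1,0,0,0],[0,0,-1,0,0,0],[0,0,-0.8,0,0,0]]' 0.6; python3 -c "
from h import *
get_image('top');print(observe()['position']);go([.680,-.235,.163],4)"
```

```text
clock: 15.78
position: [0.4634, -0.1008, 0.0758]
ee_rot: [3.14, -0.008, 0.004]
force: [-4.4, -2.5, 17.9]
width: 0.35
gripper_force: 25.2
clock: 16.45
position: [0.4623, -0.0997, 0.1615]
ee_rot: [-3.142, 0.007, -0.0]
force: [0.0, -0.6, -1.1]
width: 0.6
gripper_force: 0.0
[ 0.4639201  -0.09985867  0.16401482]
rows 11 each [0.962 0.646 0.005] turn -0.097
```

```bash
python3 -m handwheel '[[0.96,0.65,0,0,0,-0.1],[0.96,0.65,0,0,0,-0.1],[0.96,0.65,0,0,0,-0.1],[0.96,0.65,0,0,0,-0.1],[0.96,0.65,0,0,0,-0.1],[0.96,0.65,0,0,0,-0.1],[0.96,0.65,0,0,0,-0.1],[0.96,0.65,0,0,0,-0.1]]'; python3 -m handwheel '[[0.96,0.65,0,0,0,-0.1],[0.96,0.65,0,0,0,-0.1],[0.96,0.65,0,0,0,-0.1],[0,0,0,0,0,0],[0,0,0,0,0,0]]'
python3 - <<'E'
from h import *
o=observe(); print(o['position'],np.degrees(yaw()))
c=get_image('wrist'); cv2.imwrite('pics/w4.png',c['image'][:,:,::-1])
E
```

```text
clock: 17.17
position: [0.6184, -0.2012, 0.1595]
ee_rot: [-3.14, -0.081, 0.002]
force: [-0.2, -0.1, 1.1]
width: 0.601
gripper_force: 0.0
clock: 17.58
position: [0.6776, -0.2366, 0.1588]
ee_rot: [-3.139, -0.112, 0.002]
force: [-0.8, 0.3, 0.4]
width: 0.603
gripper_force: 0.0
[ 0.6776207  -0.23660034  0.1588476 ] 4.100522141653198
```

View pics/w4.png

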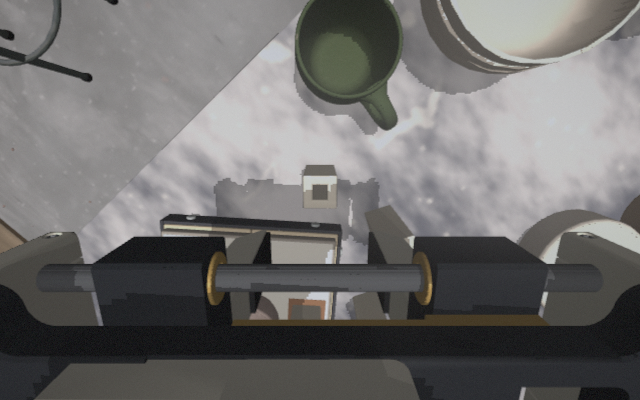

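A's top is at (320,192), square with the picture. The mug's handle at (385,120) is clear.

```bash
python3 - <<'E'
from h import *
c=get_image('wrist'); P=at_z(c,320,192.5,.065); print(P,observe()['position'])
go([P[0]+.001,P[1],.0345])
E
```

```text
[ 0.67914885 -0.23532018  0.065     ] [ 0.67687236 -0.23560892  0.15966059]
rows 7 each [ 0.023 -0.     0.894] turn -0.0
```

```bash
python3 -m handwheel '[[0.1,0,0.9,0,0,0],[0.06,0,1,0,0,0],[0,0,1,0,0,0],[0,0,1,0,0,0],[0,0,1,0,0,0],[0,0,0.8,0,0,0],[0,0,0.55,0,0,0],[0,0,0,0,0,0]]'; python3 -m handwheel '[[0,0,0,0,0,0],[0,0,0,0,0,0]]';python3 -m handwheel '[[0,0,0,0,0,0],[0,0,0,0,0,0],[0,0,0,0,0,0],[0,0,0,0,0,0],[0,0,0,0,0,0],[0,0,0,0,0,0]]' 0.1 25; python3 -m handwheel '[[0,0,-0.5,0,0,0],[0,0,-1,0,0,0],[0,0,-1,0,0,0],[0,0,-1,0,0,0],[0,0,-1,0,0,0],[0,0,-1,0,0,0],[0,0,-1,0,0,0],[0,0,0,0,0,0]]'
python3 - <<'E'
from h import *
get_image('top'); print(observe()['position'])
go([.595,-.1005,.165],0)
E
```

```text
clock: 18.35
position: [0.6786, -0.2349, 0.033]
ee_rot: [-3.138, -0.114, 0.006]
force: [-0.8, -0.5, -0.3]
width: 0.6
gripper_force: 0.0
clock: 18.52
position: [0.6815, -0.2361, 0.0367]
ee_rot: [3.139, 0.113, 0.003]
force: [0.4, -0.6, -0.1]
width: 0.598
gripper_force: 0.0
clock: 19.02
position: [0.6811, -0.2363, 0.0358]
ee_rot: [3.139, 0.113, 0.001]
force: [-0.5, -0.5, 3.6]
width: 0.346
gripper_force: 25.0
clock: 19.68
position: [0.683, -0.2368, 0.1707]
ee_rot: [3.137, 0.113, 0.01]
force: [0.6, 0.1, 0.7]
width: 0.345
gripper_force: 25.0
[ 0.68218453 -0.23651492  0.16834898]
rows 7 each [-0.587 -0.994  0.024] turn 0.147
```

```bash
python3 -m handwheel '[[-0.58,-0.99,0,0,0,0.15],[-0.58,-0.99,0,0,0,0.15],[-0.58,-0.99,0,0,0,0.15],[-0.58,-0.99,0,0,0,0.15],[-0.58,-0.99,0,0,0,0.15],[-0.58,-0.99,0,0,0,0.15],[-0.58,-0.99,0,0,0,0.15],[0,0,0,0,0,0]]';python3 -m handwheel '[[0,0,0,0,0,0],[0,0,0,0,0,0]]'
python3 - <<'E'
from h import *
for b in bares(get_image('wrist')): print(b)
print(observe()['position'])
go([.5965,-.1005,.088])
E
```

```text
clock: 20.4
position: [0.5914, -0.0955, 0.1644]
ee_rot: [-3.139, -0.005, 0.005]
force: [0.4, 0.7, -0.6]
width: 0.342
gripper_force: 25.0
clock: 20.57
position: [0.5939, -0.1015, 0.1649]
ee_rot: [3.141, -0.002, -0.001]
force: [0.6, -0.4, 0.7]
width: 0.343
gripper_force: 25.0
((np.float64(440.5), np.float64(232.0)), (np.float64(6.0), np.float64(37.0)), array([ 0.5445, -0.2309,  0.042 ]))
((np.float64(316.5), np.float64(182.5)), (np.float64(27.0), np.float64(39.0)), array([ 0.5992, -0.0976,  0.042 ]))
[ 0.59406045 -0.10196517  0.16490326]
rows 4 each [ 0.03  -0.018  0.961] turn -0.0
```

```bash
python3 -m handwheel '[[0.12,-0.07,0.8,0,0,0],[0,0,1,0,0,0],[0,0,1,0,0,0],[0,0,0.7,0,0,0],[0,0,0.3,0,0,0],[0,0,0,0,0,0],[0,0,0,0,0,0]]'; python3 -c "
from h import *
get_image('top');o=observe();print(o['position'],o['force']);go([.5965,-.1005,.0778])"
```

```text
clock: 21.2
position: [0.5967, -0.1002, 0.0894]
ee_rot: [3.141, -0.003, -0.0]
force: [-0.0, -0.3, -1.4]
width: 0.344
gripper_force: 25.0
[ 0.59717229 -0.10013253  0.09005494] [ 0.44997413 -0.22939162 -0.15123263]
rows 1 each [-0.034  0.018  0.613] turn -0.0
```

```bash
python3 -m handwheel '[[0,0,0.2,0,0,0],[0,0,0.2,0,0,0],[0,0,0.1,0,0,0],[0,0,0.08,0,0,0],[0,0,0.05,0,0,0],[0,0,0,0,0,0],[0,0,0,0,0,0]]'; python3 -c "
from h import *
get_image('top');o=observe();print(o['position'],o['force'])"
```

```text
clock: 21.83
position: [0.5968, -0.0996, 0.0777]
ee_rot: [3.141, -0.002, 0.002]
force: [-1.2, -0.3, 8.0]
width: 0.341
gripper_force: 25.0
[ 0.59679651 -0.09963218  0.07769294] [-1.64423666 -0.8650044   7.02509021]
```

```bash
python3 -m handwheel '[[0,0,0,0,0,0],[0,0,0,0,0,0],[0,0,0,0,0,0],[0,0,-0.5,0,0,0],[0,0,-1,0,0,0],[0,0,-1,0,0,0],[0,0,-1,0,0,0],[0,0,-0.8,0,0,0]]' 0.6; python3 - <<'E'
from h import *
get_image('top');print(observe()['position']);go([.368,-.375,.20],-26.5)
E
```

```text
clock: 22.55
position: [0.5969, -0.0996, 0.165]
ee_rot: [3.141, -0.002, 0.002]
force: [0.3, 0.9, 0.6]
width: 0.6
gripper_force: 0.0
[ 0.59856229 -0.09976305  0.16802165]
rows 17 each [-0.478  0.952 -0.095] turn 0.389
```

```bash
python3 -m handwheel '[[-0.48,0.95,-0.1,0,0,0.39],[-0.48,0.95,-0.1,0,0,0.39],[-0.48,0.95,-0.1,0,0,0.39],[-0.48,0.95,-0.1,0,0,0.39],[-0.48,0.95,-0.1,0,0,0.39],[-0.48,0.95,-0.1,0,0,0.39]]' 0.5;python3 -m handwheel '[[-0.48,0.95,-0.1,0,0,0.39],[-0.48,0.95,-0.1,0,0,0.39],[-0.48,0.95,-0.1,0,0,0.39],[-0.48,0.95,-0.1,0,0,0.39],[-0.48,0.95,-0.1,0,0,0.39],[-0.48,0.95,-0.1,0,0,0.39]]'; python3 -m handwheel '[[-0.48,0.95,-0.1,0,0,0.39],[-0.48,0.95,-0.1,0,0,0.39],[-0.48,0.95,-0.1,0,0,0.39],[-0.48,0.95,-0.1,0,0,0.39],[-0.48,0.95,-0.1,0,0,0.39],[0,0,0,0,0,0],[0,0,0,0,0,0]]'
python3 - <<'E'
from h import *
o=observe(); print(o['position'],np.degrees(yaw()))
c=get_image('wrist');t=get_image('top')
a=cv2.resize(c['image'],(480,300)); b=cv2.resize(t['image'][95:325,165:395],(600,600))[:300]
b=cv2.resize(t['image'][110:330,160:400],(320,293)); im=np.zeros((300,800,3),'uint8'); im[:,:480]=a; im[:293,480:]=b
cv2.imwrite('pics/w5.png',im[:,:,::-1])
for r in place_of('kiln_shelf','wrist')[:1]: print(r['score'],at_z(c,r['point'][0]*640,r['point'][1]*400,0))
print(place_of('short_post_0','top'))
E
```

```text
clock: 23.1
position: [0.5307, -0.21, 0.1753]
ee_rot: [3.131, -0.26, 0.001]
force: [0.7, -0.3, -0.9]
width: 0.498
gripper_force: 0.0
clock: 23.6
position: [0.4483, -0.3075, 0.1874]
ee_rot: [3.099, -0.515, 0.001]
force: [0.1, -0.2, 0.0]
width: 0.499
gripper_force: 0.0
clock: 24.18
position: [0.3682, -0.3778, 0.1974]
ee_rot: [3.056, -0.726, 0.001]
force: [0.7, 1.3, -0.2]
width: 0.5
gripper_force: 0.0
[ 0.36821919 -0.37775532  0.19738428] -26.72704314099625
0.73 [ 0.53742936 -0.20807223  0.        ]
[{'point': [0.3892, 0.4773], 'score': 0.88}, {'point': [0.3011, 0.3865], 'score': 0.85}, {'point': [0.2927, 0.54], 'score': 0.74}]
```

View pics/w5.png

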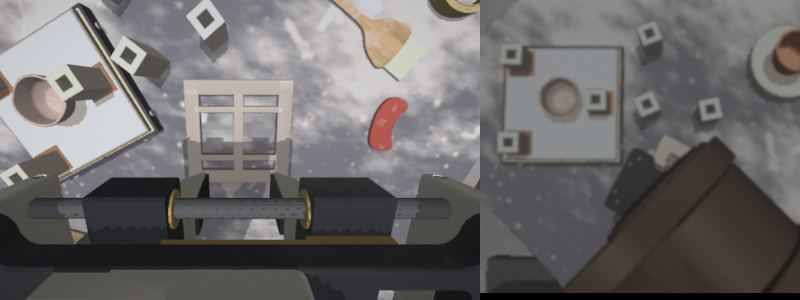

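Composite: the three posts stand on the squares and the pot is untouched. The shelf's far edge runs in the full wrist picture from (245,107) to (391,108), and its bar is at column 318, parallel to the picture's columns.

```bash
python3 - <<'E'
from h import *
c=get_image('wrist'); L=at_z(c,245.3,106.7,.014);Rr=at_z(c,390.7,108,.014); d=Rr-L; print(L,Rr,np.linalg.norm(d))
# refine: brightness profiles
g=cv2.cvtColor(c['image'],cv2.COLOR_RGB2GRAY).astype(int)
print('row155',g[155,235:400:3]); print('col',g[95:250:3,285]); 
a=np.degrees(np.arctan2(d[1],d[0])); n=np.array([np.cos(np.radians(a+90)),np.sin(np.radians(a+90)),0])
C=(L+Rr)/2-.086*n; print('yaw',a+90,'centre',C)
for z in (.2,.0025): go([C[0],C[1],z],a+90)
E
```

```text
[ 0.48083609 -0.33498671  0.014     ] [ 0.40486441 -0.48420083  0.014     ] 0.1674411854085529
row155 [135 137 139 147 169 183 182 182 184 185 187 117 214 214 197 138 136 139
 158 161 166 170 175 180 185 183 170 186 187 186 177 169 165 165 162 163
 163 158 158 155 151 153 151 144 146  95 179 182 184 182 180 179 158 157
 159]
col [137 134 128 129 169 186 188 187 184 183 180 114 140 132 132 149 189 186
 183 134 139 139 145 152 157 160 164 171 176 168 121 121 112 111 104  99
  94  83 126 122  89  92 107  77 106 123 123 123 121 119  91  95]
yaw -26.982707993064835 centre [ 0.36621191 -0.37057372  0.014     ]
rows 1 each [-0.29  -0.163 -0.165] turn 0.127
rows 10 each [-0.029 -0.016  0.971] turn 0.013
```

```bash
python3 -m handwheel '[[-0.15,-0.1,0.8,0,0,0.05],[-0.05,-0.05,1,0,0,0],[0,0,1,0,0,0],[0,0,1,0,0,0],[0,0,1,0,0,0],[0,0,1,0,0,0],[0,0,1,0,0,0],[0,0,1,0,0,0]]'; python3 -m handwheel '[[0,0,0.8,0,0,0],[0,0,0.4,0,0,0],[0,0,0,0,0,0],[0,0,0,0,0,0]]'; python3 -c "
from h import *
get_image('top');o=observe();print(o['position'],o['force'],np.degrees(yaw()));go([.367,-.373,.004])"
```

```text
clock: 25.1
position: [0.3675, -0.3718, 0.0397]
ee_rot: [-3.057, 0.725, -0.0]
force: [1.3, -0.3, 0.5]
width: 0.502
gripper_force: 0.0
clock: 25.43
position: [0.3671, -0.3722, 0.0168]
ee_rot: [-3.056, 0.727, 0.001]
force: [0.8, -0.7, 0.6]
width: 0.498
gripper_force: 0.0
[ 0.3673746  -0.37261474  0.01736266] [0.34189308 0.23499913 0.23039039] -26.766457302640447
rows 1 each [-0.008  0.026  0.668] turn -0.0
```

```bash
python3 -m handwheel '[[0,0,0.35,0,0,0],[0,0,0.3,0,0,0],[0,0,0,0,0,0],[0,0,0,0,0,0]]';python3 -m handwheel '[[0,0,0,0,0,0],[0,0,0,0,0,0],[0,0,0,0,0,0],[0,0,0,0,0,0],[0,0,0,0,0,0],[0,0,0,0,0,0],[0,0,0,0,0,0]]' 0.05 45; python3 -c "
from h import *
get_image('top');o=observe();print(o['position'],o['force'],o['ft_torque'])"
```

```text
clock: 25.82
position: [0.3666, -0.3723, 0.0036]
ee_rot: [-3.056, 0.728, 0.001]
force: [-0.6, 0.1, 0.2]
width: 0.501
gripper_force: 0.0
clock: 26.4
position: [0.3668, -0.3724, 0.0038]
ee_rot: [3.056, -0.728, 0.0]
force: [-0.2, 0.7, 0.4]
width: 0.068
gripper_force: 0.0
[ 0.36678247 -0.37243434  0.0037586 ] [1.13205154 0.13390476 0.13290768] [ 0.03971139  0.04596228 -0.01666193]
```

The fingers closed to 6 mm, so the bar isn't between them as expected. I'll look.

```bash
python3 - <<'E'
from h import *
c=get_image('wrist'); s=get_image('scene')
a=cv2.resize(c['image'],(480,300)); b=cv2.resize(s['image'][150:300,220:380],(320,300)); 
cv2.imwrite('pics/w6.png',np.hstack([a,b])[:,:,::-1]); o=observe(); print(o['width'],o['gripper_force'])
E
```

```text
0.05222860764904859 0.0
```

View pics/w6.png

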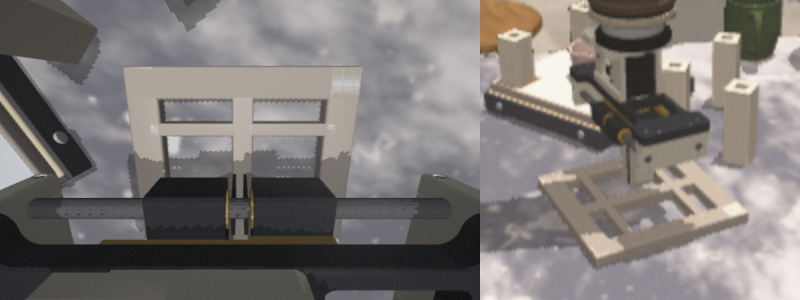

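```bash
python3 - <<'E'
from h import *
s=get_image('scene')
p=observe()['position']; print(p)
for P in (p,p+[0,0,.015],[.367,-.3725,.014],[.367,-.3725,0]): print(proj(s,P), (proj(s,P)-[220,150])*2+[480,0])
im=cv2.resize(s['image'][190:280,240:360],(800,600),interpolation=cv2.INTER_CUBIC); cv2.imwrite('pics/s7.png',im[:,:,::-1])
E
```

```text
[ 0.36677864 -0.37244077  0.0037386 ]
[298.29988144 249.39845021] [636.59976288 198.79690042]
[298.12819437 243.46171937] [636.25638873 186.92343874]
[298.26777075 245.31024053] [636.5355415  190.62048107]
[298.42681907 250.82904582] [636.85363814 201.65809164]
```

View pics/s7.png

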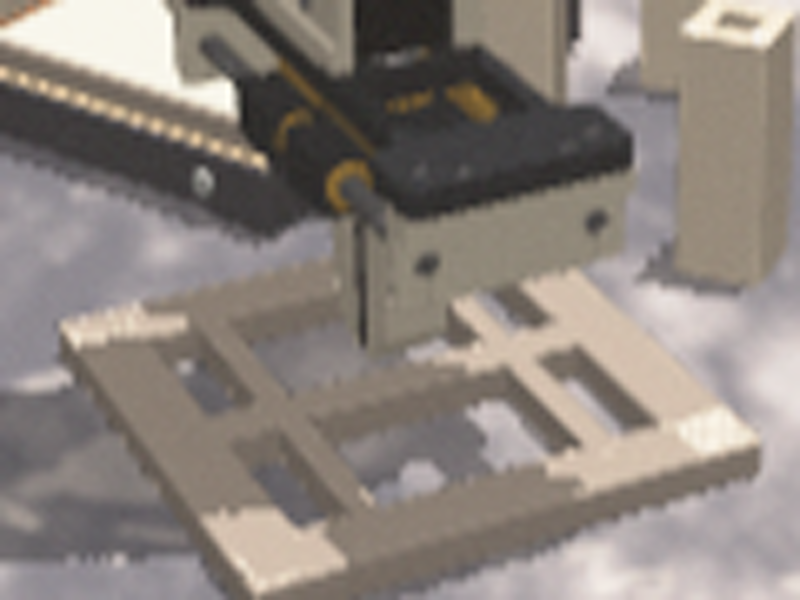

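The scene view shows the fingertips ending at (298,242.5). The tip's reported pose projects to (298,249), so the tips seem to be about 17 mm higher than reported, just above the bar. I'll reopen and feel downward in small steps.

```bash
python3 -m handwheel '[[0,0,0,0,0,0],[0,0,0,0,0,0],[0,0,0,0,0,0],[0,0,0,0,0,0],[0,0,0,0,0,0]]' 0.5; python3 - <<'E'
from h import *
s=get_image('scene'); w=get_image('wrist'); p=observe()['position']; print(p,observe()['width'],observe()['force'])
M=rot(observe()['ee_rot'])
for sg in(-1,1): print(proj(s,p+M[:,1]*sg*.0325),proj(s,p+M[:,1]*sg*.0325+[0,0,.017]))
a=cv2.resize(s['image'][190:280,240:360],(400,300),interpolation=2); b=cv2.resize(w['image'][150:400,150:490],(400,300)); cv2.imwrite('pics/s8.png',np.hstack([a,b])[:,:,::-1])
E
```

```text
clock: 27.02
position: [0.3668, -0.3724, 0.0037]
ee_rot: [3.056, -0.728, -0.0]
force: [0.9, -0.2, 0.1]
width: 0.365
gripper_force: 0.0
[ 0.36678076 -0.37239846  0.00372086] 0.4530400120545845 [ 1.26307968  0.08304296 -0.03087206]
[292.12594691 242.49427344] [291.88932674 235.89264745]
[304.80095598 256.70293111] [304.65316132 249.83147823]
```

View pics/s8.png

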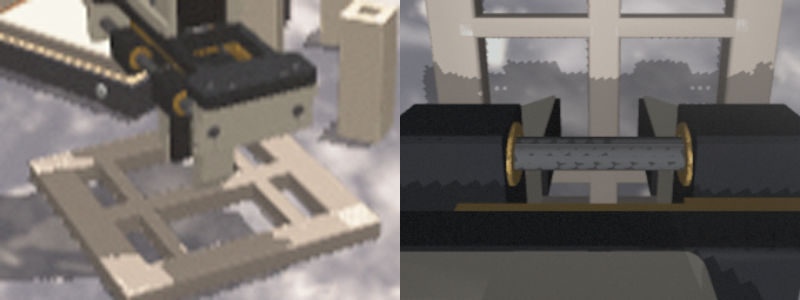

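The finger ends show at about (294,239) and (303,245), clearly above the shelf. I'll descend gently, watching the force.

```bash
python3 -m handwheel '[[0,0,0.15,0,0,0],[0,0,0,0,0,0],[0,0,0,0,0,0]]' 0.5; python3 -m handwheel '[[0,0,0.1,0,0,0],[0,0,0,0,0,0],[0,0,0,0,0,0]]'
```

```text
clock: 27.37
position: [0.3666, -0.3722, 0.0005]
ee_rot: [-3.056, 0.728, 0.001]
force: [1.1, -0.3, -0.1]
width: 0.5
gripper_force: 0.0
clock: 27.62
position: [0.3667, -0.3724, -0.0014]
ee_rot: [-3.056, 0.728, 0.0]
force: [-0.3, -0.0, 0.2]
width: 0.504
gripper_force: 0.0
```

Below zero with no contact, so the reported TCP does lie beyond the fingertips. I'll continue carefully.

```bash
python3 -m handwheel '[[0,0,0.15,0,0,0],[0,0,0,0,0,0]]'; python3 -m handwheel '[[0,0,0.15,0,0,0],[0,0,0,0,0,0]]'; python3 -m handwheel '[[0,0,0.1,0,0,0],[0,0,0,0,0,0],[0,0,0,0,0,0]]'
```

```text
clock: 27.78
position: [0.3667, -0.3723, -0.0047]
ee_rot: [-3.056, 0.728, 0.0]
force: [-0.3, -0.2, -0.2]
width: 0.498
gripper_force: 0.0
clock: 27.95
position: [0.3666, -0.3722, -0.0077]
ee_rot: [-3.056, 0.728, 0.001]
force: [-0.2, -0.7, 0.4]
width: 0.496
gripper_force: 0.0
clock: 28.2
position: [0.3667, -0.3724, -0.0094]
ee_rot: [-3.056, 0.728, 0.0]
force: [-0.5, -0.1, 1.1]
width: 0.5
gripper_force: 0.0
```

```bash
python3 -m handwheel '[[0,0,0.1,0,0,0],[0,0,0,0,0,0]]'; python3 -m handwheel '[[0,0,0.08,0,0,0],[0,0,0,0,0,0]]'; python3 -m handwheel '[[0,0,0.06,0,0,0],[0,0,0,0,0,0],[0,0,0,0,0,0]]'
```

```text
clock: 28.37
position: [0.3667, -0.3723, -0.0115]
ee_rot: [-3.056, 0.728, 0.0]
force: [-0.8, -0.7, 0.9]
width: 0.498
gripper_force: 0.0
clock: 28.53
position: [0.3667, -0.3723, -0.0131]
ee_rot: [-3.056, 0.728, 0.0]
force: [0.6, -0.2, 0.3]
width: 0.503
gripper_force: 0.0
clock: 28.78
position: [0.3667, -0.3724, -0.0141]
ee_rot: [-3.056, 0.728, 0.0]
force: [0.0, -0.4, 0.7]
width: 0.499
gripper_force: 0.0
```

Try the grip here.

```bash
python3 -m handwheel '[[0,0,0.05,0,0,0],[0,0,0,0,0,0],[0,0,0,0,0,0],[0,0,0,0,0,0],[0,0,0,0,0,0],[0,0,0,0,0,0],[0,0,0,0,0,0],[0,0,0,0,0,0]]' 0.05 45
```

```text
clock: 29.45
position: [0.3667, -0.3728, -0.015]
ee_rot: [3.056, -0.728, 0.0]
force: [-0.3, -2.7, -0.9]
width: 0.167
gripper_force: 45.0
```

Gripped: 15.4 mm matches the bar. Lift.

```bash
python3 -m handwheel '[[0,0,-0.2,0,0,0],[0,0,-0.5,0,0,0],[0,0,-0.8,0,0,0],[0,0,-0.9,0,0,0],[0,0,-0.9,0,0,0],[0,0,-0.9,0,0,0],[0,0,-0.9,0,0,0],[0,0,-0.9,0,0,0]]'; python3 -m handwheel '[[0,0,-0.7,0,0,0],[0,0,-0.4,0,0,0],[0,0,0,0,0,0],[0,0,0,0,0,0]]'
python3 - <<'E'
from h import *
w=get_image('wrist'); o=observe(); print(o['position'],o['width'],o['gripper_force'],o['force'],o['ft_torque'],np.degrees(yaw()))
r=trace('kiln_shelf','wrist')
for q in r[:2]: print(q['score'],np.array(q['rect'])*[640,400,640,400])
cv2.imwrite('pics/s9.png',w['image'][:,:,::-1])
go([.529,-.1665,.128],0)
E
```

```text
clock: 30.12
position: [0.3664, -0.3716, 0.1063]
ee_rot: [-3.056, 0.727, 0.001]
force: [0.4, -0.3, -4.7]
width: 0.159
gripper_force: 45.0
clock: 30.45
position: [0.3667, -0.3721, 0.127]
ee_rot: [-3.056, 0.727, -0.0]
force: [0.3, -1.0, -5.3]
width: 0.169
gripper_force: 45.0
[ 0.36638738 -0.37178688  0.12633565] 0.16495403122674665 44.9985408782959 [ 0.1641052   0.68720715 -5.30885812] [0.0761263  0.06943728 0.02376471] -26.775536071799625
0.96 [319.04  201.8   356.672 240.6  ]
rows 12 each [ 0.466 -0.998 -0.008] turn -0.558
```

View pics/s9.png

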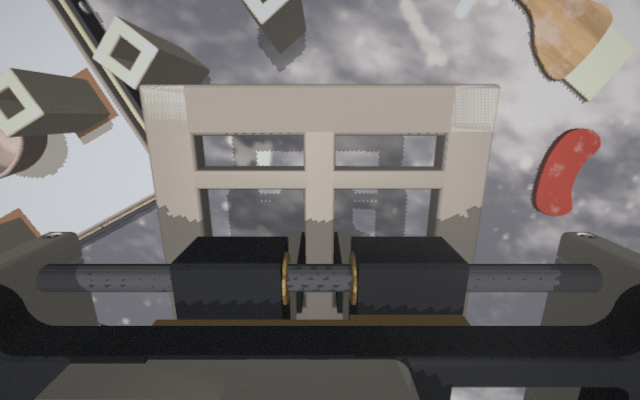

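The shelf hangs level. Its far corners are at (141,86) and (499,86), centred on the gripper.

```bash
python3 - <<'E'
from h import *
w=get_image('wrist'); o=observe(); M=rot(o['ee_rot']); z=o['position'][2]+.029
m=(at_z(w,141,86,z)+at_z(w,499,86,z))/2; print(np.linalg.norm(at_z(w,141,86,z)-at_z(w,499,86,z)),M.T@(m-o['position']))
E
python3 -m handwheel '[[0.2,-0.4,0,0,0,-0.2],[0.35,-0.7,0,0,0,-0.45],[0.45,-0.95,0,0,0,-0.6],[0.45,-0.95,0,0,0,-0.6],[0.45,-0.95,0,0,0,-0.6],[0.45,-0.95,0,0,0,-0.6],[0.45,-0.95,0,0,0,-0.6]]'; python3 -m handwheel '[[0.45,-0.95,0,0,0,-0.6],[0.45,-0.95,0,0,0,-0.6],[0.45,-0.95,0,0,0,-0.6],[0.45,-0.95,0,0,0,-0.6],[0.4,-0.8,0,0,0,-0.45],[0.3,-0.5,0,0,0,-0.3],[0,0,0,0,0,0],[0,0,0,0,0,0]]'
python3 - <<'E'
from h import *
w=get_image('wrist'); print(observe()['position'],np.degrees(yaw()))
go([.529,-.1665,.128],0)
E
```

```text
0.1687916162369261 [ 0.08508238 -0.00068205 -0.02917028]
clock: 31.18
position: [0.4622, -0.2806, 0.1265]
ee_rot: [-3.124, 0.325, 0.0]
force: [0.1, -0.1, -4.8]
width: 0.165
gripper_force: 45.0
clock: 31.85
position: [0.5223, -0.1871, 0.1267]
ee_rot: [3.142, 0.014, -0.001]
force: [0.1, -1.0, -5.5]
width: 0.168
gripper_force: 45.0
[ 0.52166962 -0.18824858  0.12672226] 0.3888735007265081
rows 2 each [ 0.185 -0.543 -0.032] turn 0.049
```

```bash
python3 -m handwheel '[[0.15,-0.4,0,0,0,0.05],[0.15,-0.4,0.1,0,0,0.05],[0.07,-0.28,0.3,0,0,0],[0,0,0.4,0,0,0],[0,0,0.2,0,0,0],[0,0,0,0,0,0],[0,0,0,0,0,0]]'
python3 - <<'E'
from h import *
w=get_image('wrist'); s=get_image('scene'); o=observe(); print(o['position'],np.degrees(yaw()),o['force'],o['clock'])
a=cv2.resize(w['image'],(480,300)); b=cv2.resize(s['image'][130:250,205:333],(320,300)); cv2.imwrite('pics/s10.png',np.hstack([a,b])[:,:,::-1])
for x in bares(w): print(x)
go([.529,-.1665,.092],0)
E
```

```text
clock: 32.48
position: [0.5287, -0.1666, 0.1064]
ee_rot: [3.141, -0.001, -0.002]
force: [0.6, -0.1, -4.6]
width: 0.17
gripper_force: 45.0
[ 0.52928854 -0.16662417  0.10697142] -0.025823619592383863 [ 0.17647769  0.3051331  -4.67125521] 32.5833
rows 1 each [-0.014 -0.006  0.749] turn -0.006
```

View pics/s10.png

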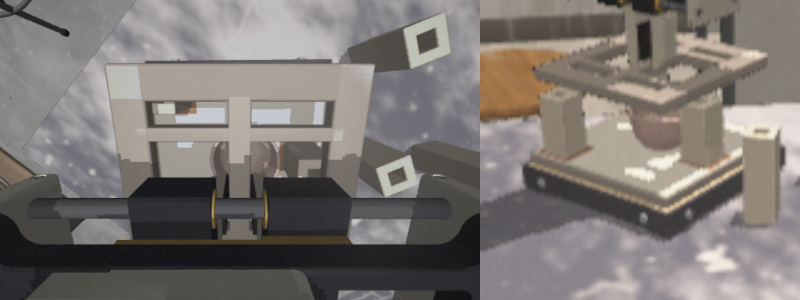

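The shelf hovers level and centred just over the posts. I've now viewed 13 pictures, more than the 10 allowed, so I'll view no more and finish by numbers.

```bash
python3 -m handwheel '[[0,0,0.15,0,0,0],[0,0,0.15,0,0,0],[0,0,0.12,0,0,0],[0,0,0.08,0,0,0],[0,0,0,0,0,0],[0,0,0,0,0,0]]'; python3 -m handwheel '[[0,0,0.06,0,0,0],[0,0,0,0,0,0],[0,0,0.05,0,0,0],[0,0,0,0,0,0],[0,0,0,0,0,0]]'
```

```text
clock: 33.08
position: [0.5292, -0.1661, 0.0968]
ee_rot: [-3.142, -0.0, 0.0]
force: [0.0, -0.1, -6.0]
width: 0.166
gripper_force: 45.0
clock: 33.5
position: [0.5293, -0.1662, 0.0947]
ee_rot: [3.142, 0.0, 0.0]
force: [0.4, 0.0, -4.4]
width: 0.162
gripper_force: 45.0
```

```bash
python3 -m handwheel '[[0,0,0.05,0,0,0],[0,0,0,0,0,0],[0,0,0,0,0,0]]'; python3 -m handwheel '[[0,0,0.05,0,0,0],[0,0,0,0,0,0],[0,0,0,0,0,0]]'; python3 -m handwheel '[[0,0,0.03,0,0,0],[0,0,0,0,0,0],[0,0,0,0,0,0]]'
```

```text
clock: 33.75
position: [0.5292, -0.1661, 0.0937]
ee_rot: [3.142, 0.0, -0.0]
force: [0.1, -0.5, -5.6]
width: 0.164
gripper_force: 45.0
clock: 34.0
position: [0.5292, -0.1661, 0.0926]
ee_rot: [-3.142, -0.0, 0.0]
force: [-0.6, 0.5, -5.3]
width: 0.166
gripper_force: 45.0
clock: 34.25
position: [0.5293, -0.1661, 0.0921]
ee_rot: [-3.142, -0.0, 0.0]
force: [0.2, -0.5, -5.6]
width: 0.167
gripper_force: 45.0
```

```bash
python3 -m handwheel '[[0,0,0.03,0,0,0],[0,0,0,0,0,0],[0,0,0,0,0,0]]'; python3 -m handwheel '[[0,0,0.03,0,0,0],[0,0,0,0,0,0],[0,0,0,0,0,0]]'
```

```text
clock: 34.5
position: [0.5294, -0.1662, 0.092]
ee_rot: [3.142, 0.0, 0.001]
force: [-1.5, 1.0, 3.0]
width: 0.163
gripper_force: 45.0
clock: 34.75
position: [0.5295, -0.1662, 0.0919]
ee_rot: [3.141, 0.0, 0.001]
force: [-5.4, 0.9, 9.2]
width: 0.167
gripper_force: 45.0
```

```bash
python3 -m handwheel '[[0,0,0,0,0,0],[0,0,0,0,0,0],[0,0,0,0,0,0],[0,0,0,0,0,0],[0,0,0,0,0,0]]' 0.45; python3 -m handwheel '[[0,0,-0.2,0,0,0],[0,0,-0.5,0,0,0],[0,0,-1,0,0,0],[0,0,-1,0,0,0],[0,0,-1,0,0,0],[0,0,-1,0,0,0],[0,0,-1,0,0,0],[0,0,-1,0,0,0]]'; python3 -m handwheel '[[-1,0,-0.5,0,0,0],[-1,0,-0.5,0,0,0],[-1,0,-0.5,0,0,0],[-1,0,0,0,0,0],[-1,0,0,0,0,0],[-1,0,0,0,0,0],[0,0,0,0,0,0],[0,0,0,0,0,0]]'
python3 - <<'E'
from h import *
w=get_image('wrist');t=get_image('top');s=get_image('scene');print(observe()['position'],observe()['clock'])
r=trace('kiln_shelf','wrist')
for n,c in(('wrist',w),('top',t)):
  for q in trace('kiln_shelf',n)[:1]:
    k=max(cv2.findContours(q['region'].astype('uint8'),0,2)[0],key=cv2.contourArea); b=cv2.boxPoints(cv2.minAreaRect(k))
    P=np.array([at_z(c,*x,.121) for x in b]); d=P[1]-P[0]; print(n,q['score'],P.mean(0).round(4),np.linalg.norm(d),np.linalg.norm(P[2]-P[1]),np.degrees(np.arctan2(d[1],d[0])))
for l,z in (('short_post_0',.042),('tall_post_0',0),('pinch_pot',.042),('tumbler',.042)):
  for n,c in(('scene',s),('top',t)):
    for q in place_of(l,n):
      if q['score']>.4: print(l,n,at_z(c,q['point'][0]*640,q['point'][1]*400,z).round(3))
E
```

```text
clock: 35.17
position: [0.5295, -0.1662, 0.0909]
ee_rot: [3.141, 0.0, 0.0]
force: [-0.3, -0.6, 0.1]
width: 0.437
gripper_force: 0.0
clock: 35.83
position: [0.5292, -0.1662, 0.227]
ee_rot: [3.141, 0.0, 0.001]
force: [0.8, -0.0, -0.3]
width: 0.448
gripper_force: 0.0
clock: 36.5
position: [0.4089, -0.1663, 0.256]
ee_rot: [3.141, -0.001, 0.003]
force: [0.7, 0.3, 1.2]
width: 0.451
gripper_force: 0.0
[ 0.41023604 -0.16609562  0.25536978] 36.65
wrist 0.92 [ 0.5132 -0.1652  0.121 ] 0.170573836174013 0.14015588043803687 -90.05680072057855
top 0.85 [ 0.5323 -0.167   0.121 ] 0.1710616491950402 0.17495246118984073 0.587142077088777
short_post_0 scene [ 0.46  -0.098  0.042]
short_post_0 scene [ 0.516 -0.247  0.042]
short_post_0 top [ 0.519 -0.226  0.042]
tall_post_0 scene [ 0.515 -0.407  0.   ]
tall_post_0 scene [ 0.638 -0.31   0.   ]
tall_post_0 top [ 0.632 -0.316  0.   ]
tall_post_0 top [ 0.521 -0.417  0.   ]
tall_post_0 top [ 0.525 -0.314  0.   ]
pinch_pot scene [ 0.537 -0.17   0.042]
pinch_pot top [ 0.538 -0.172  0.042]
tumbler scene [ 0.598 -0.554  0.042]
tumbler top [ 0.611 -0.545  0.042]
```

Top-camera measurement at the expected height: the shelf is 171 × 175 mm, centred within 3 mm of the hearth and square to 0.6°. Pots and other posts are where they were. Handing in.

```bash
python3 -c "
from cell import sign_off
print(sign_off())"
```

```text
the job is handed in; nothing more can be done
None
```

Three short posts stand on the bare squares, with the shelf released level on them (centred within about 3 mm, square to about 0.6°), and the job was handed in at about 37 s; no verdict was returned, and I viewed 13 pictures, over the limit of 10.

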